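Fit the well comb in the gel casting tray and latch it

TASK

Get the casting tray ready for pouring: lift the large comb (the wide, tall one with the grip bar) out of the drying rack and slide it edgewise, teeth down, into the pair of notches beside the swing catch, fully home. Then swing the catch across, all the way over the comb, and let go. Leave the other two plates in the rack, and everything else on the bench, where they stand.

Things in the scene. Friction and masses are not known exactly. Their poses are not given: they have to be found in the camera images.
- comb: Large white comb, 6 mm thick, standing on edge in one of the 3 rack slots. Origin: centre of the tooth tips; x thickness, y width, z up. Teeth z 0-14 mm (99 wide); plate z 14-22 (100 wide); wings z 22-58 (136 wide); on top a grip bar 12 mm thick, 50 wide, z 58-88. Fits either way round. 55-115 g.
- tray: Grey casting tray, fixed. Origin: centre of underside; x along its 150 mm length, z up. Side walls 10 mm thick, 62 high, 110 apart inside (130 outside); floor top 8 mm, end walls 42. Both side walls have open-topped notches 9 mm wide, floor 34 mm above bench, mouth rounded R6: wanted pair at x=-30 (by the catch), bare pair at x=+45. The comb's wings rest on the notch floors.
- seat (a point): Point inside the tray where the comb's origin lies when fully home in the wanted notches: tray frame (-30, 0, 12) mm, axes as the tray's. The comb then stands with its wing tops 70 mm and grip top 100 mm above the bench; it has 1.5 mm play each way along x and 5 mm along y.
- pivot (a point): Centre of the catch's upright pivot, at the underside of the catch arm: tray frame (-30, 82, 73) mm, outside the tray's +y wall, axes as the tray's. Pivot post 14 mm diameter with a 30 x 32 x 20 mm foot.
- catch (a joint): Angle of the swing catch about its upright pivot. 0 = open, arm along the tray's +x; grows clockwise from above to a stop at 1.571, arm along the tray's -y over the comb's wing. Starts at 0-0.5; friction 0.03 N m, stays where left. Steel arm reaches 52 mm from the pivot, 14 mm wide, 73-81 mm above bench: clears a fully seated comb by 3 mm, is blocked by a higher one.
- catch_knob (a point): Middle of the upright black knob on the catch arm, 30 mm from the pivot: a round post 16 mm diameter, from 81 to 115 mm above the bench; the point is 103 mm above the bench.
- rack: Grey metal drying rack, fixed to the bench, on the other side from the tray (left and right vary). Origin: centre of underside; base 160 (x) x 100 (y) x 10 mm; three slots along y at x = -50, 0, +50 mm, each 9 mm wide between fins 5 mm thick and 90 mm long rising to 40 mm above the bench. Plates stand on the base, 10 mm above the bench; yaw up to 0.3 rad.
- small_comb: Small white comb standing in another rack slot, 6 mm thick, 80 mm wide, 50 mm tall, no grip. Leave it. Origin: centre of underside.
- plain_plate: Plain white plate standing in another rack slot, 6 mm thick, 60 mm wide, 48 mm tall. Leave it. Origin: centre of underside.
- blue_box: Blue pipette-tip box 88 x 123 x 73 mm. Bystander; origin: centre of underside.
- green_box: Green pipette-tip box 88 x 123 x 73 mm. Bystander; origin: centre of underside.
- tube_rack: Red tube rack with small tubes, 60 x 130 x 47 mm. Bystander; origin: centre of underside.
- beaker: Glass beaker, 66 mm diameter, 75 mm tall, between tray and rack on the robot's side. Bystander; origin: centre of underside.
- amber_bottle: Amber bottle, 68 mm diameter, 125 mm tall, far right. Bystander; origin: centre of underside.
- clear_bottle: Clear bottle, 60 mm diameter, 115 mm tall, far left. Bystander; origin: centre of underside.
Not all that is in view belongs to the job. What is shaped like the comb but turquoise is not meant.

How it is judged:
By the outcome, as a careful person would: the job done as asked, in the order asked, and still so for the second after the job is handed in, with the robot touching nothing.
It also fails if it takes over 58 s, if anything falls off the work surface, if the arm or the gripper's body presses on something with over 40 N, if the wrist force passes 120 N, or if a joint passes its speed limit or range.

ROBOT

A 7-joint arm with a two-finger parallel gripper is mounted at the origin on the work surface. World frame = base frame: x ahead of the robot, y to its left, z up, the work surface at z = 0. Lengths are in mm, angles in rad, forces in N, time in s.
With the tool pointing down it reaches from about 425 to 875 mm from the base axis. Payload 4.7 kg.
Tool frame: the origin (TCP) lies at the very end of the fingers, on their centre line; the grasp point (between the pads) lies 19 mm behind it (arm.grasp_offset is the distance from the TCP to the grasp point, in mm); z points along the fingers, y is the direction in which the jaws open and shut (so a half turn about z gives the same grasp; the last joint's range is limited). The gripper opens to 85 mm and grips with 20 to 120 N. Pads are 22 mm wide; open, the fingers measure 114 mm over their backs; the gripper's body (76 mm by 85 mm) begins 54 mm behind the grasp point. The pads swing forward as they close: fully open they stand 13 mm farther back than shut.
Start: joints at [1.117, 0.321, -0.07, 1.45, 0.023, 1.371, -0.057], TCP at [293.085, -580.195, 231.349] pointing down, gripper open.
Joint ranges: [-2.86, 2.86], [-0.3, 2.09], [-1.38, 1.24], [0.06, 2.45], [-1.56, 4.7], [0.09, 2.05], [-2.69, 2.69]. Speed limits (rad/s): [2.57, 2.57, 3.14, 3.14, 3.14, 3.14, 3.14].

INTERFACE

Orientations are given as a 3x3 rotation matrix whose columns are the frame's x, y, z axes.
In Python, from workcell import arm gives the robot as it stands.
- The arm moves only by the shell command python3 -m jog 'ROWS' [FORCE]. ROWS is text: rows parted by semicolons, each of 7 numbers parted by spaces: the shift along the tool's x, y, z each as a share of 0.04 m, from -1 to 1, then the turn, a rotation vector about the tool's x, y, z each as a share of 0.15 rad, from -1 to 1, then the finger opening in mm, from 0 to 85.4. A call has 1 to 12 rows; each row shifts and turns the commanded pose from where the row before left it, along the tool's axes as they then stand; what a row does not reach is not made up. A row lasts 1/8 s, in which the tool goes at most 62.5 mm and 10.7 degrees, less where a joint would pass 70% of its speed; a pose out of reach is approached as far as the arm can. A call with a number of a shift or a turn outside -1 to 1 is refused whole. A call with a gripper value outside its range is refused whole. The fingers move at their own pace and stop on an object; FORCE is the grip in N (left out, the last holds). Time passes only in rows, so rows that do not move let the fingers close. It gives the time, the measured TCP pose, the force and the opening at its end, in the units of the state.
- arm.observe(): the state, without advancing time (a new reading comes with each control period).
- arm.capture(name): name is "scene" or "side" or "wrist"; returns the picture (420x560x3 uint8, red, green, blue); there is no depth.
- arm.camera_model(name): a dict with "mtx" (3x3 intrinsics, pixels), "view" (4x4, takes a point from world to camera coordinates); the wrist camera has in their place "tool_from_camera" (4x4, takes a point from camera to tool coordinates, whose origin is the TCP and whose axes are the flange's). Camera axes: x right, y down, z forward; pixel columns grow to the right and rows downward; lengths in mm; the calibration is good to about 2 mm. A picture is of the moment at which its call begins: read the wrist's pose just before it. camera_model takes no time and is no camera call.
- arm.finish_job(): hands the job in, once; it reports no verdict.
Trained networks look in the newest picture that a camera, given by its name, has taken for a name from the list of things; names that differ only in an ending like _2 or _b are one class to them, and where a whole thing is asked for, a point or a joint stands for the part that bears it (a point fixed in the world has none). Each returns a list of dicts, best first, with "conf" (0 to 1); they miss things now and then, are a little off and sometimes report something else, mostly with a low value. They report only what shows in the picture. A call takes as long as a camera call. They do not tell look-alikes from the thing itself.
- arm.search_frame(camera, target): "extent" ([left, top, right, bottom] in pixels, round what is visible of it).
- arm.regions_of(camera, target): "region" (420x560 bool, what is visible of it) and "extent" ([left, top, right, bottom] in pixels, round what is visible of it).
- arm.place_of(camera, target): "point" ([column, row] in pixels: a listed point, or the origin of a listed thing).
The state is a dict: "t": time; "joint_positions": joint angles; "joint_velocities": joint speeds; "effort": joint torques, N m; "tool_pos": TCP position; "tool_rot": TCP orientation; "contact_force": force on the tool from outside, world axes, zero at the start; "wrist_torque": the same for the moment, N m; "finger_gap": finger opening in mm.
Only numpy, scipy, OpenCV 4.12 (cv2) and the standard library are available. Lean on these libraries where they do the work, as an engineer would, in place of code of your own. Each camera call takes 0.05 s, during which the arm holds its last target.

## Working session

There is one attempt and no reset: what is moved stays moved. The work goes in short steps, Python scripts to look and compute and a shell command to move; the robot and the scene stay as the last step left them, time stands still between calls to the robot, and variables do not carry over. Pictures are saved under pics/ and viewed, and the job is handed in when it is done.

```bash
ls; mkdir -p pics; python3 - <<'E'
from workcell import arm
import cv2,numpy as np
s=arm.observe();print(s['t'],s['tool_pos'],s['tool_rot'],s['finger_gap'])
for n in ("scene","side","wrist"):
    im=arm.capture(n);cv2.imwrite(f'pics/{n}0.png',im[:,:,::-1])
    m=arm.camera_model(n);print(n,{k:np.round(v,3).tolist() for k,v in m.items()})
E
```

```text
pics
0.0 [ 292.81975809 -579.71594913  230.21247277] [[ 8.92549171e-01  4.50949116e-01 -9.34096738e-04]
 [ 4.50950075e-01 -8.92547646e-01  1.65206695e-03]
 [-8.87277120e-05 -1.89578198e-03 -9.99998199e-01]] 85.24791357374616
scene {'mtx': [[509.186, 0.0, 276.795], [0.0, 509.186, 206.907], [0.0, 0.0, 1.0]], 'view': [[0.227, 0.974, -0.009, -130.047], [0.721, -0.175, -0.671, -328.678], [-0.655, 0.146, -0.742, 1738.597], [0.0, 0.0, 0.0, 1.0]]}
side {'mtx': [[523.106, 0.0, 270.293], [0.0, 523.106, 207.465], [0.0, 0.0, 1.0]], 'view': [[-0.767, -0.642, -0.006, 383.451], [-0.493, 0.595, -0.635, 301.031], [0.411, -0.484, -0.773, 1263.97], [0.0, 0.0, 0.0, 1.0]]}
wrist {'mtx': [[371.667, 0.0, 270.426], [0.0, 371.667, 213.083], [0.0, 0.0, 1.0]], 'tool_from_camera': [[-0.0, -0.957, -0.291, 74.428], [1.0, 0.0, -0.001, -0.663], [0.001, -0.291, 0.957, -143.91], [0.0, 0.0, 0.0, 1.0]]}
```

View pics/scene0.png

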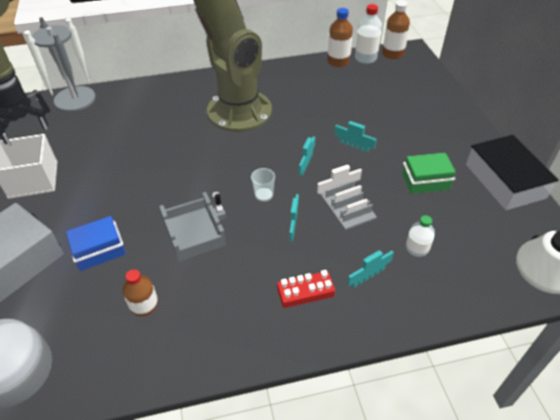

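View pics/side0.png

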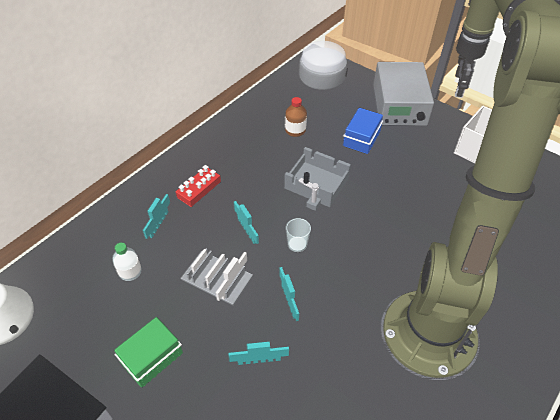

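View pics/wrist0.png

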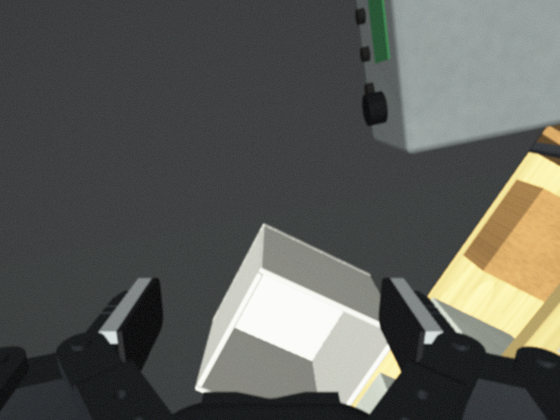

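Scene: rack at about (345,200), with three white plates. The large one with a grip bar is at (340,178) on the robot's side. Tray at (193,222), catch knob at (218,200). There are four turquoise look-alikes standing around. Next I'll measure.

```bash
cat > h.py <<'E'
import numpy as np,cv2
from workcell import arm
def P(n):
    m=arm.camera_model(n);return np.array(m['mtx'])@np.array(m['view'])[:3]
def proj(n,X):
    X=np.atleast_2d(X);h=np.c_[X,np.ones(len(X))]@P(n).T;return h[:,:2]/h[:,2:]
def onz(n,p,z):
    M=P(n);A=np.c_[M[:,0],M[:,1],-np.array([p[0],p[1],1.])];return np.linalg.solve(A,-(M[:,2]*z+M[:,3]))[:2]
def tri(a,b):
    X=cv2.triangulatePoints(P('scene'),P('side'),np.array(a,float).reshape(2,1),np.array(b,float).reshape(2,1));return (X[:3]/X[3]).ravel()
E
python3 - <<'E'
from h import *
arm.capture('scene');arm.capture('side')
for t in ['comb','tray','seat','pivot','catch_knob','rack','beaker']:
    r={c:arm.place_of(c,t) for c in('scene','side')}
    for c in r: print(t,c,[(np.round(d['point'],1).tolist(),round(d['conf'],2)) for d in r[c][:5]])
    if r['scene'] and r['side']: print('   tri',tri(r['scene'][0]['point'],r['side'][0]['point']).round(1))
for c,(x,y,w,h) in {'scene':(140,130,250,130),'side':(160,130,200,185)}.items():
    im=arm.capture(c)[y:y+h,x:x+w,::-1];cv2.imwrite(f'pics/{c}_crop.png',cv2.resize(im,None,fx=3.2,fy=3.2,interpolation=cv2.INTER_CUBIC))
E
```

```text
comb scene [([306.4, 163.2], 0.79), ([336.7, 190.5], 0.78), ([369.5, 281.1], 0.78), ([352.4, 145.3], 0.6), ([294.2, 227.6], 0.46)]
comb side [([262.8, 359.6], 0.74), ([287.7, 300.7], 0.73), ([161.0, 221.8], 0.67), ([232.8, 286.8], 0.64), ([246.5, 229.3], 0.62)]
   tri [271.7 237.4 -81.9]
tray scene [([193.7, 233.3], 0.76), ([305.2, 289.8], 0.29)]
tray side [([314.8, 179.2], 0.75)]
   tri [ 508.8 -216.2    8.7]
seat scene [([190.3, 225.3], 0.96), ([263.3, 197.5], 0.59)]
seat side [([324.2, 183.0], 0.94)]
   tri [ 478.2 -221.9    8.3]
pivot scene [([217.4, 196.7], 0.59)]
pivot side [([316.1, 188.3], 0.76), ([313.9, 185.3], 0.62)]
   tri [ 452.3 -138.2   75.1]
catch_knob scene [([215.4, 198.3], 0.4)]
catch_knob side [([304.3, 177.5], 0.61), ([153.0, 354.8], 0.59), ([200.0, 268.2], 0.36)]
   tri [ 487.4 -139.   100.3]
rack scene [([349.6, 205.4], 0.69)]
rack side [([217.2, 274.7], 0.97)]
   tri [506.4 218.5   6.6]
beaker scene [([263.2, 194.7], 0.73)]
beaker side [([293.9, 242.6], 0.64), ([128.3, 268.3], 0.43)]
   tri [ 4.128e+02 -1.000e-01  4.200e+00]
```

View pics/scene_crop.png

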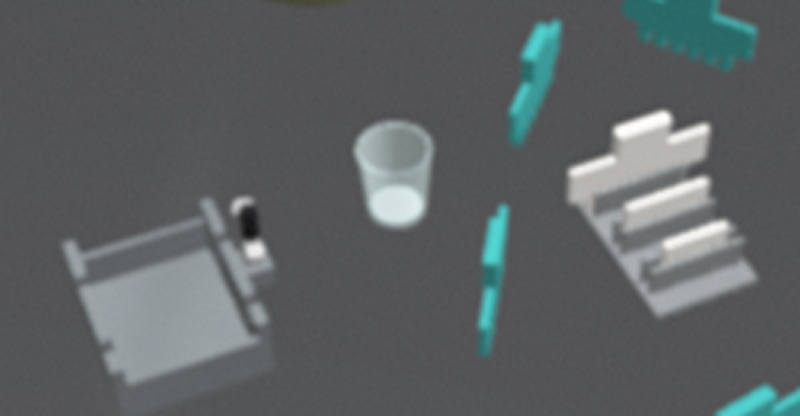

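View pics/side_crop.png

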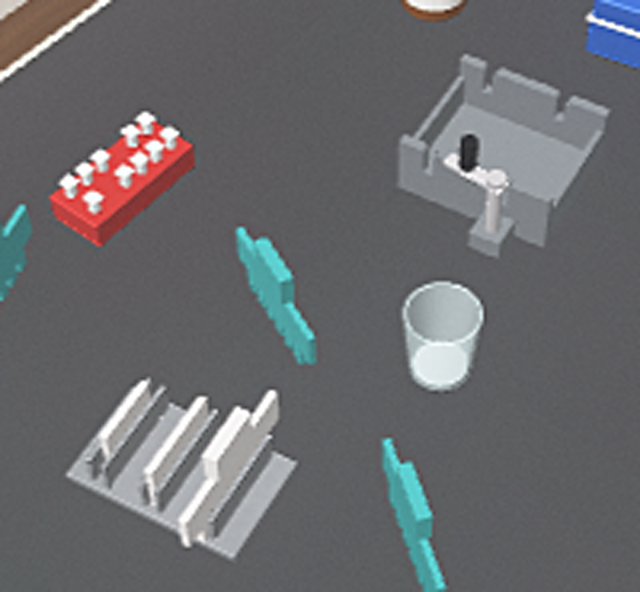

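```bash
python3 - <<'E'
from h import *
print('comb',tri([336.7,190.5],[232.8,286.8]))
E
```

```text
comb [446.70075622 209.9469581    4.92509935]
```

Candidates: the white comb in the rack (336,180 in scene) and the turquoise ones (306,155), (355,137), (294,215), (371,268). Only the white one is white, in the rack and has a grip bar, and the crop confirms it. Next, rough yaws.

```bash
python3 - <<'E'
from h import *
a=onz('scene',(318.1,182.5),68);b=onz('scene',(361.3,169),68);print(a,b,(a+b)/2,np.arctan2(*(b-a)[::-1]),np.linalg.norm(a-b))
a=onz('side',(218.75,292.5),68);b=onz('side',(246,253.4),68);print(a,b,(a+b)/2,np.arctan2(*(b-a)[::-1]),np.linalg.norm(a-b))
# bar top
a=onz('scene',(332.2,170),98);b=onz('scene',(349.4,166),98);print(a,b)
s=arm.observe();R=s['tool_rot'];print('tool x yaw',np.arctan2(R[1,0],R[0,0]))
E
```

```text
[460.59455989 143.97540409] [437.68925812 277.82738587] [449.14190901 210.90139498] 1.7402788200322792 135.79766520171492
[434.72056307 270.70442197] [459.72039325 143.81780227] [447.22047816 207.26111212] -1.3762630195908492 129.32596709888446
[451.6138694  185.22715021] [447.59345296 236.10072303]
tool x yaw 0.4679029719856769
```

```bash
python3 -m jog '1 -0.24 0 0 0 -0.45 85;1 -0.24 0 0 0 -0.45 85;1 -0.24 0 0 0 -0.45 85;1 -0.24 0 0 0 -0.45 85;1 -0.24 0 0 0 -0.45 85;1 -0.24 0 0 0 -0.45 85;1 -0.24 0 0 0 -0.45 85;1 -0.24 0 0 0 -0.45 85;1 -0.24 0 0 0 -0.45 85;1 -0.24 0 0 0 -0.45 85;0 0 0 0 0 0 85'
cat >> h.py <<'E'
def wrist(name):
    s=arm.observe();im=arm.capture('wrist')
    np.savez('pics/'+name+'.npz',im=im,p=s['tool_pos'],R=s['tool_rot'])
    cv2.imwrite('pics/'+name+'.png',cv2.resize(im[:,:,::-1],(800,600),interpolation=cv2.INTER_CUBIC));return s
def wP(name):
    d=np.load('pics/'+name+'.npz');m=arm.camera_model('wrist');T=np.eye(4);T[:3,:3]=d['R'];T[:3,3]=d['p']
    V=np.linalg.inv(T@np.array(m['tool_from_camera']));return np.array(m['mtx'])@V[:3]
def onzM(M,p,z):
    A=np.c_[M[:,0],M[:,1],-np.array([p[0],p[1],1.])];return np.linalg.solve(A,-(M[:,2]*z+M[:,3]))[:2]
def projM(M,X):
    X=np.atleast_2d(X);h=np.c_[X,np.ones(len(X))]@M.T;return h[:,:2]/h[:,2:]
E
python3 -c "
from h import *
s=wrist('wtray');print(s['tool_pos'],s['contact_force'],s['t'])"
```

```text
t: 2.42
tool_pos: [510.5, -233.1, 231.7]
tool_rot: [[0.406, 0.914, 0.001], [0.914, -0.406, 0.001], [0.001, 0.0, -1.0]]
contact_force: [0.4, -0.7, 0.4]
finger_gap: 85.0
[ 510.50626169 -233.11287035  231.69883838] [ 0.40699164 -0.7455735   0.4175251 ] 2.425
```

View pics/wtray.png

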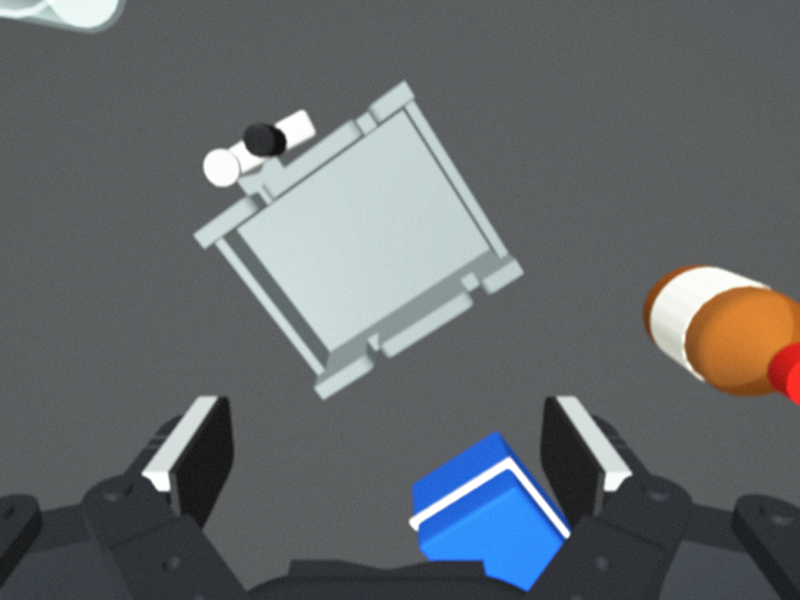

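```bash
python3 - <<'E'
from h import *
from scipy.optimize import least_squares
M=wP('wtray');k=560/800
loc=np.array([[75,65,62],[-75,65,62],[-75,-65,62],[75,-65,62]],float)
px=np.array([[405,82],[194,237],[322,400],[522,271]])*k
def W(q,l):
    c,s=np.cos(q[2]),np.sin(q[2]);l=np.atleast_2d(l);return np.c_[q[0]+c*l[:,0]-s*l[:,1],q[1]+s*l[:,0]+c*l[:,1],l[:,2]]
r=least_squares(lambda q:(projM(M,W(q,loc))-px).ravel(),[509,-216,.25]);q=r.x
print(q,r.fun.round(1))
for n,l in dict(seat=[-30,0,12],pivot=[-30,82,81],n1=[-30,60,62],n2=[-30,-60,62]).items(): print(n,W(q,l).round(1),(projM(M,W(q,l))/k).round(0))
pv=onzM(M,np.array([221,167])*k,81);print('pivot obs',pv)
# check seen corners in scene/side
sc=proj('scene',W(q,loc));si=proj('side',W(q,loc));print(sc.round(1),si.round(1))
kb=onzM(M,np.array([263,138])*k,115);print('knob',kb,'dir',np.arctan2(*(kb-pv)[::-1]),'catch',q[2]-np.arctan2(*(kb-pv)[::-1]),np.linalg.norm(kb-pv))
np.save('tray.npy',q)
E
```

```text
[ 5.00059487e+02 -2.16351326e+02  1.81535327e-01] [-1.1  0.  -0.2 -0.9  1.  -0.5  0.6  1.3]
seat [[ 470.6 -221.8   12. ]] [[328. 264.]]
pivot [[ 455.7 -141.1   81. ]] [[225. 169.]]
n1 [[ 459.7 -162.8   62. ]] [[258. 199.]]
n2 [[ 481.4 -280.8   62. ]] [[376. 357.]]
pivot obs [ 454.2934021  -139.46358998]
[[222.9 230. ]
 [204.6 191.4]
 [158.3 205.7]
 [173.6 246.3]] [[284.5 173.6]
 [331.5 192.7]
 [350.5 163.6]
 [305.  146.2]]
knob [ 488.64658561 -138.8315639 ] dir 0.018395814196870607 catch 0.1631395132025029 34.35899699545698
```

```bash
python3 -m jog '0.95 -0.14 0 0 0 -0.33 85;0.95 -0.16 0 0 0 -0.33 85;0.95 -0.18 0 0 0 -0.33 85;0.95 -0.2 0 0 0 -0.33 85;0.95 -0.23 0 0 0 -0.33 85;0.95 -0.25 0 0 0 -0.33 85;0.95 -0.28 0 0 0 -0.33 85;0.95 -0.3 0 0 0 -0.33 85;0.95 -0.33 0 0 0 -0.33 85;0.95 -0.35 0 0 0 -0.33 85;0.95 -0.38 0 0 0 -0.33 85;0 0 0 0 0 0 85'
python3 -c "
from h import *
s=wrist('wcomb');print(s['tool_pos'],s['contact_force'],s['t'])"
```

```text
t: 3.98
tool_pos: [471.7, 184.8, 231.6]
tool_rot: [[-0.122, 0.993, 0.0], [0.993, 0.122, 0.0], [0.0, 0.001, -1.0]]
contact_force: [0.6, -0.6, -0.2]
finger_gap: 85.0
[471.7399714  184.75979934 231.62890786] [ 0.60223351 -0.64564802 -0.17790619] 3.975
```

View pics/wcomb.png

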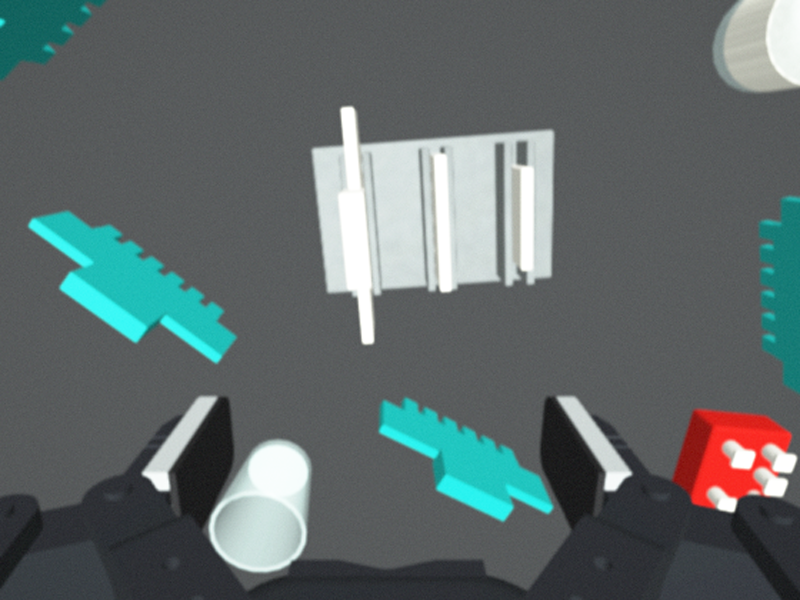

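Wrist view: comb wing ends at (348,108) and (368,343), grip bar from (351,191) to (358,289). The small comb is at (441,222) and the plain plate at (523,218).

```bash
python3 - <<'E'
from h import *
M=wP('wcomb');k=.7
d=np.load('pics/wcomb.npz')
im=d['im'];c=cv2.resize(im[60:260,200:300,::-1],None,fx=6,fy=6,interpolation=cv2.INTER_CUBIC)[:, :]
cv2.imwrite('pics/cc.png',cv2.resize(im[60:250,205:295,::-1],None,fx=3.1,fy=3.1,interpolation=cv2.INTER_CUBIC))
for (p,q,z) in [((348,108),(367,343),68),((351.5,191),(358,289.5),98)]:
    a=onzM(M,np.array(p)*k,z);b=onzM(M,np.array(q)*k,z);v=a-b
    print(a,b,(a+b)/2,np.linalg.norm(v),np.arctan2(v[1],v[0]))
E
```

```text
[439.69862054 274.81159079] [465.13199637 140.23719761] [452.41530845 207.5243942 ] 136.95664972548596 1.7575844406321435
[447.73180214 233.68739056] [456.59791238 182.01985005] [452.16485726 207.85362031] 52.42273030929814 1.7407403839717397
```

View pics/cc.png

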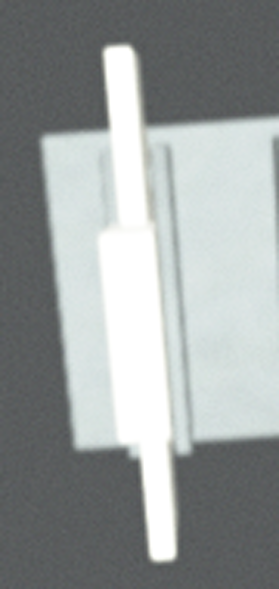

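```bash
python3 -m jog '0.63 -0.41 0 0 0 -0.4 45;0 0 0.9 0 0 0 45;0 0 0.9 0 0 0 45;0 0 0 0 0 0 45;0 0 0 0 0 0 45'
python3 -c "
from h import *
s=wrist('wcomb2');R=s['tool_rot'];print(s['tool_pos'],np.arctan2(R[1,0],R[0,0]),s['t'])
M=wP('wcomb2')
c=np.array([452.3,207.7]);u=np.array([np.cos(1.754),np.sin(1.754)])
for h,z in((68,68),(-68,68),(25,98),(-25,98)):print((projM(M,[*(c+h*u),z])/.7).round())
"
```

```text
t: 4.65
tool_pos: [454.7, 205.1, 160.5]
tool_rot: [[-0.175, 0.985, 0.001], [0.985, 0.175, 0.0], [0.0, 0.001, -1.0]]
contact_force: [1.4, -0.2, 0.4]
finger_gap: 44.9
[454.66482862 205.07316952 160.48251924] 1.746721108248929 4.65
[[381. 153.]]
[[383. 434.]]
[[381. 267.]]
[[382. 382.]]
```

View pics/wcomb2.png

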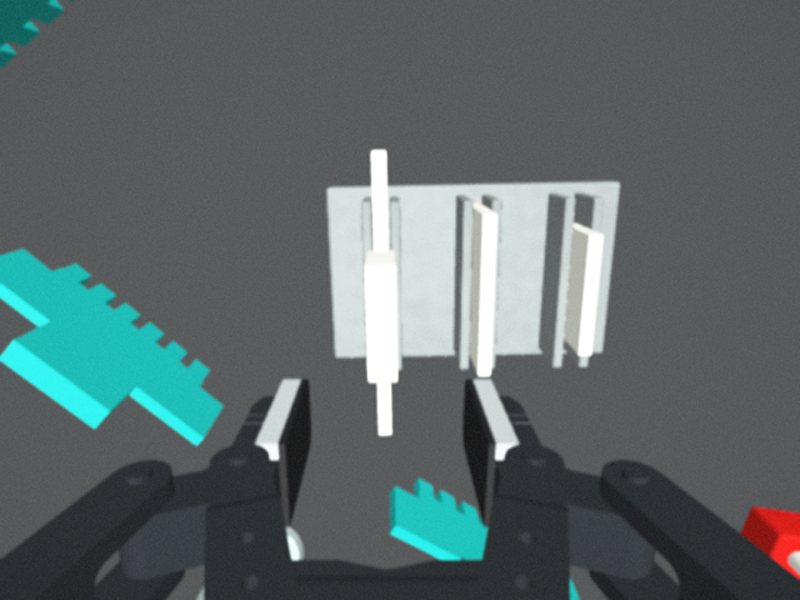

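```bash
python3 -m jog '0.075 -0.05 0.8 0 0 -0.1 45;0 0 0.8 0 0 0 45;0 0 0.76 0 0 0 45;0 0 0 0 0 0 45;0 0 0 0 0 0 8;0 0 0 0 0 0 8;0 0 0 0 0 0 8;0 0 0 0 0 0 8' 50
```

```text
t: 5.7
tool_pos: [452.8, 208.2, 66.8]
tool_rot: [[-0.19, 0.982, 0.003], [0.982, 0.19, 0.0], [-0.0, 0.003, -1.0]]
contact_force: [-0.9, -0.1, 6.8]
finger_gap: 11.6
```

```bash
python3 -m jog '0 0 -0.3 0 0 0 8;0 0 -0.8 0 0 0 8;0 0 -1 0 0 0 8;0 0 -1 0 0 0 8;0 0 0 0 0 0 8'
python3 -c "
from h import *
s=wrist('wlift');im=arm.capture('scene');cv2.imwrite('pics/slift.png',im[:,:,::-1]);print(s['t'],s['tool_pos'])"
```

```text
t: 6.32
tool_pos: [453.4, 208.8, 192.8]
tool_rot: [[-0.19, 0.982, 0.007], [0.982, 0.19, 0.001], [-0.0, 0.007, -1.0]]
contact_force: [-0.2, -0.6, -0.4]
finger_gap: 11.3
6.325 [453.43940363 208.80151277 192.82485946]
```

View pics/wlift.png

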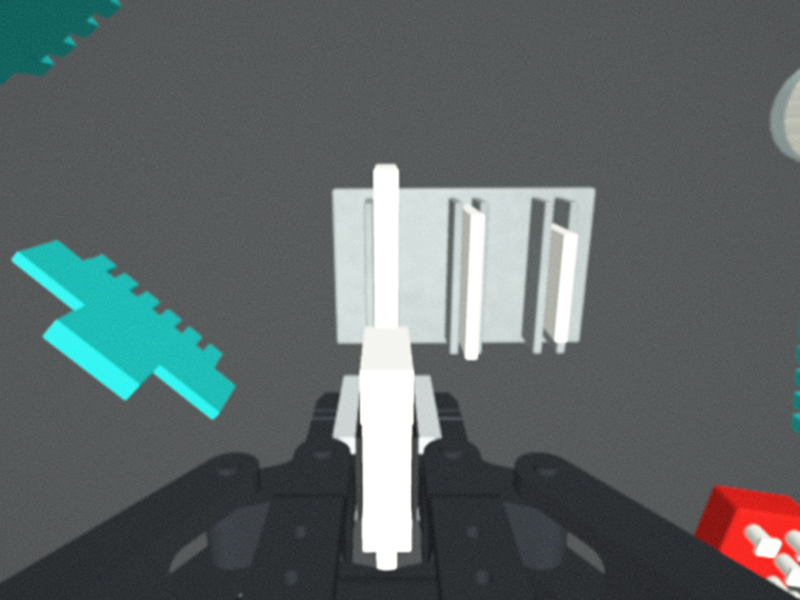

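View pics/slift.png

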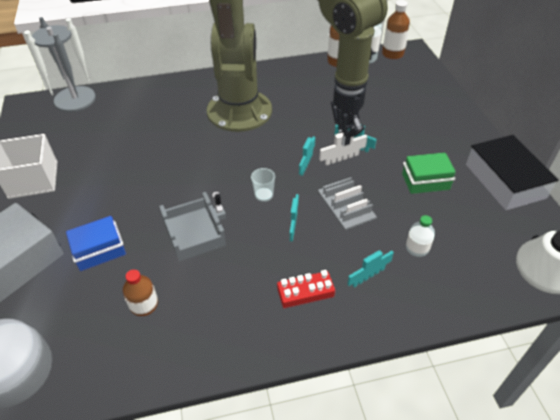

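The comb is held upright and aligned, and the other two plates are still in the rack. I'll carry it to just beside the notch line so the notches stay visible.

```bash
python3 -m jog '-0.88 -0.06 0 0 0 0.01 8;-0.88 -0.06 0 0 0 0 8;-0.88 -0.06 0 0 0 0.01 8;-0.88 -0.06 0 0 0 0 8;-0.88 -0.06 0 0 0 0.01 8;-0.88 -0.06 0 0 0 0 8;-0.88 -0.06 0 0 0 0.01 8;-0.88 -0.06 0 0 0 0 8;-0.88 -0.06 0 0 0 0.01 8;-0.88 -0.06 0 0 0 0 8;-0.88 -0.06 0 0 0 0 8;-0.88 -0.06 0 0 0 0 8'
python3 -m jog '0 0 0 0 0 0 8'
python3 -c "
from h import *
s=wrist('wt2');R=s['tool_rot'];print(s['t'],s['tool_pos'],np.arctan2(R[1,0],R[0,0]))
im=arm.capture('side');cv2.imwrite('pics/side2.png',im[:,:,::-1])"
```

```text
t: 7.92
tool_pos: [500.7, -213.4, 187.1]
tool_rot: [[-0.183, 0.983, -0.003], [0.983, 0.183, 0.001], [0.002, -0.003, -1.0]]
contact_force: [-0.5, 0.1, -0.4]
finger_gap: 11.3
t: 8.05
tool_pos: [500.0, -215.9, 186.8]
tool_rot: [[-0.178, 0.984, -0.003], [0.984, 0.178, 0.001], [0.001, -0.003, -1.0]]
contact_force: [0.0, 0.5, -1.5]
finger_gap: 11.0
8.05 [ 500.04000664 -215.89595817  186.78989258] 1.7495989983886648
```

View pics/wt2.png

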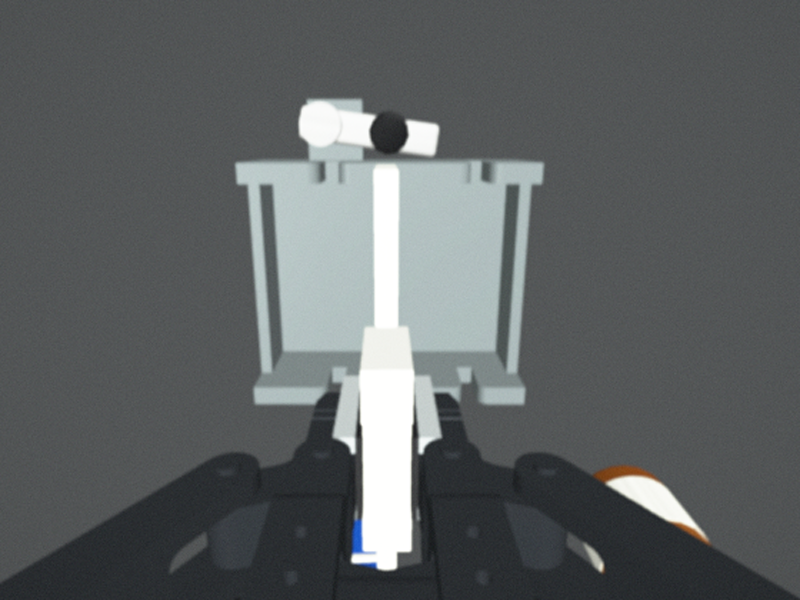

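```bash
python3 - <<'E'
from h import *
from scipy.optimize import least_squares
k=.7;M=wP('wt2');d=np.load('pics/wt2.npz')
loc=np.array([[75,65,62],[-75,65,62],[-75,-65,62],[75,-65,62]],float)
px=np.array([[543.5,162],[236,163],[254,404],[525,404]])*k
def W(q,l):
    c,s=np.cos(q[2]),np.sin(q[2]);l=np.atleast_2d(l);return np.c_[q[0]+c*l[:,0]-s*l[:,1],q[1]+s*l[:,0]+c*l[:,1],l[:,2]]
q=least_squares(lambda q:(projM(M,W(q,loc))-px).ravel(),[500,-216,.18]);print(q.x,q.fun.round(1));q=q.x
np.save('tray.npy',q)
seat=W(q,[-30,0,12])[0];print('seat',seat)
for n,l in dict(n1=[-30,65,62],n2=[-30,55,62],n3=[-30,-65,62],n4=[45,-65,62],n5=[45,65,62]).items(): print(n,(projM(M,W(q,l))/k).round(0))
# comb wing end top: plane z_t=-2
R,p=d['R'],d['p']
zt=p[2]+2
for u in((386,165),(386.5,325)):
    a=onzM(M,np.array(u)*k,zt);print('comb in tool',(R.T@(np.r_[a,zt]-p)).round(2))
dl=seat-p;print('d tool',(R.T@dl).round(2)/40, 'dyaw',q[2]+np.pi/2-np.arctan2(R[1,0],R[0,0]))
E
python3 - <<'E'
import cv2
im=cv2.imread('pics/wt2.png');cv2.imwrite('pics/wt2c.png',cv2.resize(im[90:200,220:560],None,fx=2.3,fy=2.3,interpolation=cv2.INTER_CUBIC))
E
```

```text
[ 5.01108038e+02 -2.14892089e+02  1.80624860e-01] [-0.4  0.6  0.3  0.3  1.2 -0.6 -1.1 -0.7]
seat [ 471.59608897 -220.28141787   12.        ]
n1 [[328. 163.]]
n2 [[329. 184.]]
n3 [[336. 403.]]
n4 [[470. 403.]]
n5 [[481. 163.]]
comb in tool [69.55 -0.11 -1.91]
comb in tool [ 2.577e+01  2.000e-02 -1.970e+00]
d tool [ 0.01275 -0.70525  4.372  ] dyaw 0.0018221886879983273
```

View pics/wt2c.png

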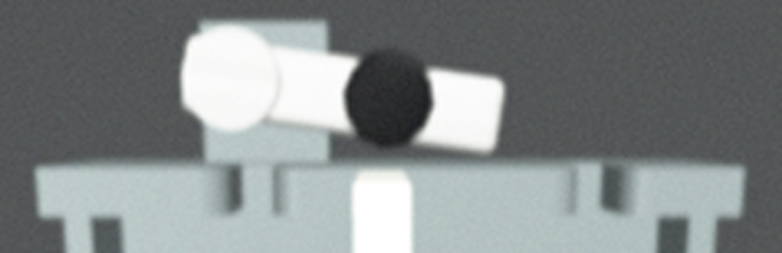

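```bash
python3 -m jog '-0.02 -0.7 0 0 0 0 8;0 0 0.7 0 0 0 8;0 0 0.7 0 0 0 8;0 0 0 0 0 0 8;0 0 0 0 0 0 8'
python3 -c "
from h import *
s=wrist('wt3');R=s['tool_rot'];print(s['t'],s['tool_pos'],np.arctan2(R[1,0],R[0,0]))
q=np.load('tray.npy');c,sn=np.cos(q[2]),np.sin(q[2]);seat=np.array([q[0]-30*c,q[1]-30*sn,12])
print((R.T@(seat-s['tool_pos'])).round(2))
im=arm.capture('side');cv2.imwrite('pics/side3.png',cv2.resize(im[120:230,250:390,::-1],None,fx=5,fy=5,interpolation=cv2.INTER_CUBIC))"
```

```text
t: 8.78
tool_pos: [474.9, -217.9, 133.7]
tool_rot: [[-0.184, 0.983, 0.001], [0.983, 0.184, -0.0], [-0.0, 0.001, -1.0]]
contact_force: [0.5, 0.1, -1.0]
finger_gap: 11.3
8.775 [ 474.91177894 -217.90379222  133.68422216] 1.756243275067142
[ -1.68  -3.78 121.68]
```

View pics/wt3.png

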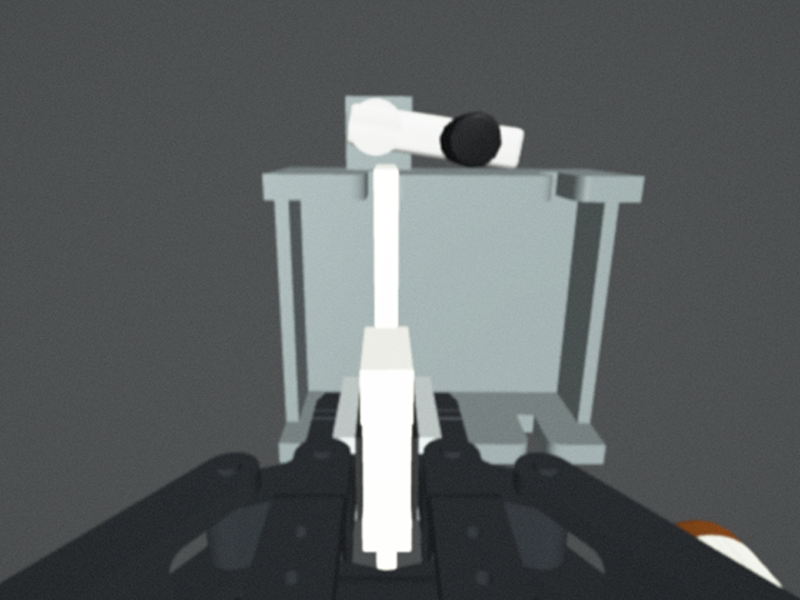

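View pics/side3.png

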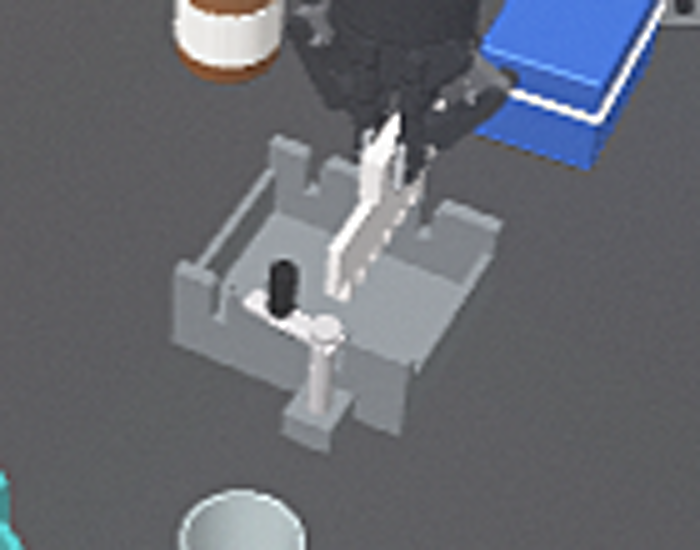

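```bash
python3 -m jog '-0.08 -0.09 0 0 0 0 8;0 0 0 0 0 0 8'
cat > fit.py <<'E'
from h import *
from scipy.optimize import least_squares
import sys
def W(q,l):
    c,s=np.cos(q[2]),np.sin(q[2]);l=np.atleast_2d(l);return np.c_[q[0]+c*l[:,0]-s*l[:,1],q[1]+s*l[:,0]+c*l[:,1],l[:,2]]
E
python3 - <<'E'
from fit import *
M=wP('wt3');d=np.load('pics/wt3.npz');R,p=d['R'],d['p']
loc=np.array([[75,65,62],[-75,65,62],[-75,-65,62],[75,-65,62]],float)
px=np.array([[643,178],[263,175],[280,461],[604,463]])*.7
r=least_squares(lambda q:(projM(M,W(q,loc))-px).ravel(),[500,-216,.18]);q=r.x;print(q,r.fun.round(1))
print('seat',W(q,[-30,0,12]))
s=wrist('wt4');R=s['tool_rot'];print(s['t'],s['tool_pos'],np.arctan2(R[1,0],R[0,0])-np.pi/2)
for qq in(q,np.load('tray.npy')): print((R.T@(W(qq,[-30,0,12])[0]-s['tool_pos'])).round(2))
E
```

```text
t: 9.12
tool_pos: [471.3, -223.2, 133.4]
tool_rot: [[-0.182, 0.983, 0.001], [0.983, 0.182, -0.001], [-0.001, 0.0, -1.0]]
contact_force: [0.4, 0.1, -0.9]
finger_gap: 11.0
[ 5.01148992e+02 -2.15575059e+02  1.79812429e-01] [-0.  -0.5  0.5  0.1  0.6  0.4 -1.2  0. ]
seat [[ 471.63267432 -220.94041025   12.        ]]
9.125 [ 471.26805805 -223.21115523  133.42677713] 0.18303410396044906
[  2.28   0.73 121.42]
[  2.93   0.81 121.42]
```

View pics/wt4.png

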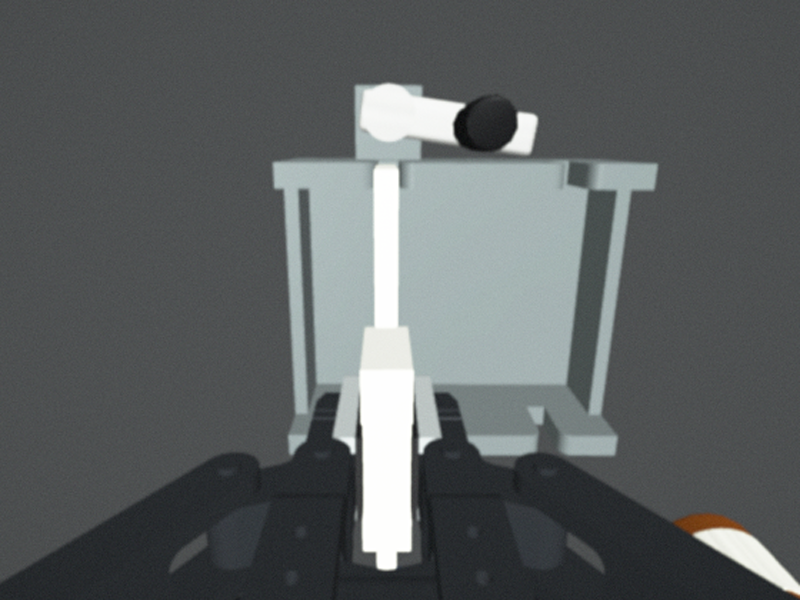

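```bash
python3 -m jog '0.02 0.02 0.4 0 0 0 8;0 0 0.4 0 0 0 8;0 0 0.3 0 0 0 8;0 0 0.1 0 0 0 8;0 0 0 0 0 0 8'
python3 - <<'E'
from fit import *
s=wrist('wt5');R=s['tool_rot'];print(s['t'],s['tool_pos'],np.arctan2(R[1,0],R[0,0])-np.pi/2)
print((R.T@(W(np.load('tray.npy'),[-30,0,12])[0]-s['tool_pos'])).round(2))
E
```

```text
t: 9.8
tool_pos: [471.9, -221.4, 84.5]
tool_rot: [[-0.183, 0.983, -0.001], [0.983, 0.183, 0.0], [0.0, -0.0, -1.0]]
contact_force: [-0.3, -0.3, -0.3]
finger_gap: 11.3
9.8 [ 471.90097    -221.40311611   84.52207525] 0.18413822137360758
[ 1.130e+00 -6.000e-02  7.252e+01]
```

View pics/wt5.png

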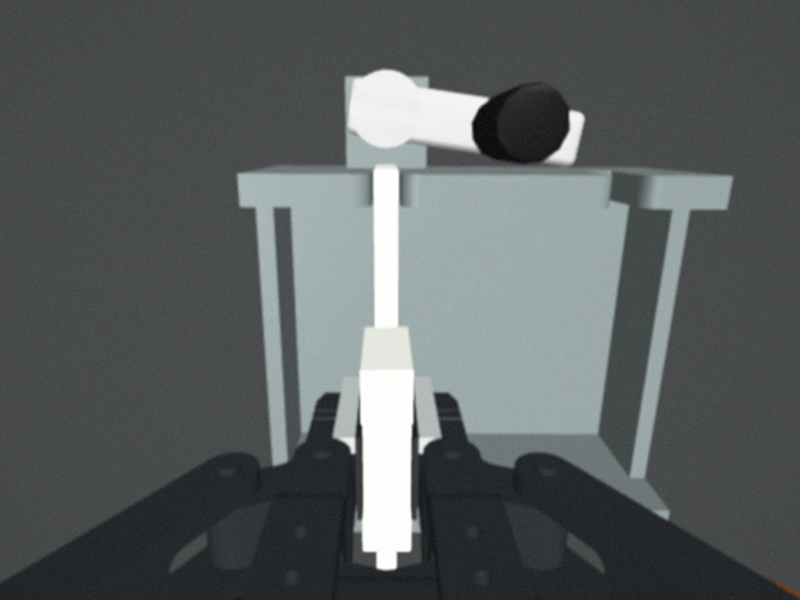

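No contact force; the wing is centred in the notch mouth at column 386. Pushing home.

```bash
python3 -m jog '0 0 0.2 0 0 0 8;0 0 0.15 0 0 0 8;0 0 0.08 0 0 0 8;0 0 0 0 0 0 8'
```

```text
t: 10.35
tool_pos: [472.0, -221.4, 68.8]
tool_rot: [[-0.183, 0.983, -0.001], [0.983, 0.183, -0.0], [-0.0, -0.001, -1.0]]
contact_force: [-3.3, 1.8, 8.5]
finger_gap: 11.4
```

```bash
python3 -m jog '0 0 0.04 0 0 0 8;0 0 0 0 0 0 8'
```

```text
t: 10.6
tool_pos: [472.1, -221.4, 68.7]
tool_rot: [[-0.183, 0.983, -0.001], [0.983, 0.183, -0.001], [-0.001, -0.001, -1.0]]
contact_force: [-6.7, 2.6, 18.5]
finger_gap: 11.1
```

Seated: TCP at 68.7, as expected for home, with 18 N pushback. Releasing and rising, then checking.

```bash
python3 -m jog '0 0 -0.03 0 0 0 8;0 0 0 0 0 0 40;0 0 0 0 0 0 40;0 0 0 0 0 0 40;0 0 -0.5 0 0 0 40;0 0 -1 0 0 0 40;0 0 -1 0 0 0 40;0 0 -0.5 0 0 0 40;0 0 0 0 0 0 40'
python3 - <<'E'
from fit import *
s=wrist('wt6');R=s['tool_rot'];print(s['t'],s['tool_pos'],np.arctan2(R[1,0],R[0,0])-np.pi/2)
im=arm.capture('side');cv2.imwrite('pics/side6.png',cv2.resize(im[120:230,250:390,::-1],None,fx=5,fy=5,interpolation=cv2.INTER_CUBIC))
M=wP('wt6');q=np.load('tray.npy')
for l in([-30,68,70],[-30,-68,70],[-30,25,100],[-30,-25,100],[-30,82,81]):print(l,(projM(M,W(q,l))/.7).round())
E
```

```text
t: 11.72
tool_pos: [473.1, -222.0, 188.8]
tool_rot: [[-0.183, 0.983, 0.003], [0.983, 0.183, -0.002], [-0.002, 0.003, -1.0]]
contact_force: [0.7, -0.9, -0.2]
finger_gap: 39.8
11.725 [ 473.08717095 -221.97835161  188.76559351] 0.18400587386708178
[-30, 68, 70] [[384. 154.]]
[-30, -68, 70] [[383. 410.]]
[-30, 25, 100] [[383. 255.]]
[-30, -25, 100] [[383. 359.]]
[-30, 82, 81] [[384. 122.]]
```

View pics/wt6.png

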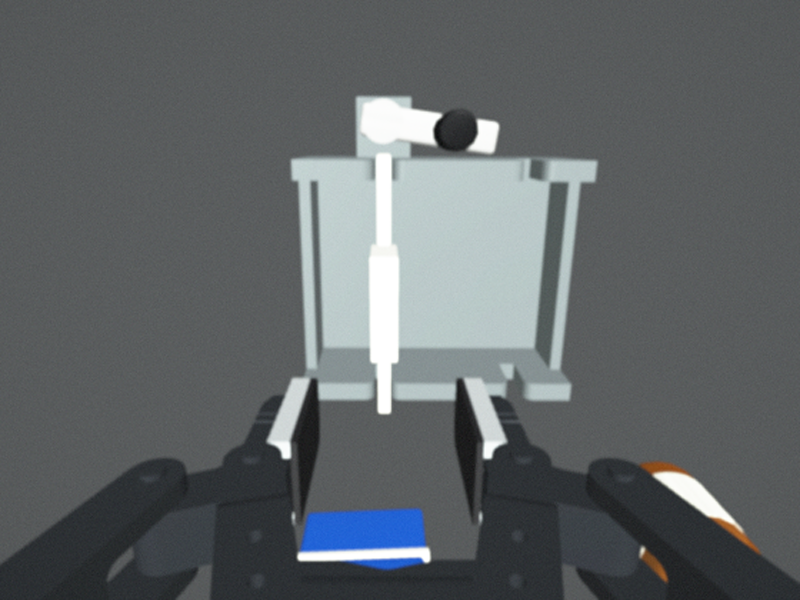

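View pics/side6.png

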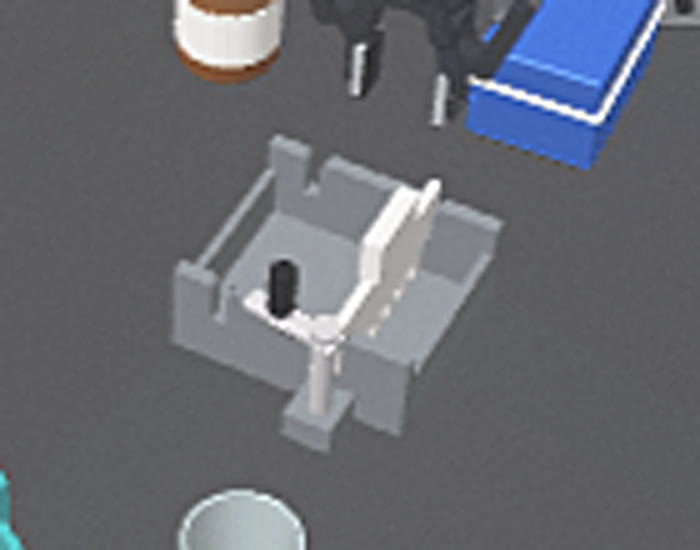

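```bash
python3 - <<'E'
from fit import *
M=wP('wt6');q=np.load('tray.npy');k=.7
pv=W(q,[-30,82,81])[0][:2];po=onzM(M,np.array([382,120])*k,81)
tip=onzM(M,np.array([496,137])*k,81);kb=onzM(M,np.array([460,127])*k,115)
print('pivot',pv,po,'tip',tip,np.linalg.norm(tip-po),'knob',kb)
for a in(tip,kb): 
    v=a-pv;th=np.arctan2(v[1],v[0]);print(th,q[2]-th,np.linalg.norm(v), W)if 0 else print(th,q[2]-th,np.linalg.norm(v))
im=cv2.imread('pics/wt6.png');cv2.imwrite('pics/kn.png',cv2.resize(im[80:190,340:540],None,fx=4,fy=4,interpolation=cv2.INTER_CUBIC))
for th in(-.0,.1,.2,.3):
    a=q[2]-th;kk=pv+30*np.array([np.cos(a),np.sin(a)]);t=pv+52*np.array([np.cos(a),np.sin(a)])
    print(th,kk,((projM(M,[*kk,115])/k-[340,80])*4).round(),((projM(M,[*t,81])/k-[340,80])*4).round())
E
```

```text
pivot [ 456.8652561  -139.61542403] [ 455.95287106 -139.08104818] tip [ 507.92223043 -136.79595034] 52.01957309985 knob [ 486.63031117 -137.27347229]
0.05516607639847479 0.12545878388329187 51.134763700593346
0.0785194853462298 0.10210537493553687 29.857046752812273
-0.0 [ 486.37720507 -134.22609493] [[484. 155.]] [[639. 168.]]
0.1 [ 486.76780339 -137.19929782] [[482. 187.]] [[634. 217.]]
0.2 [ 486.85962534 -140.19664185] [[476. 219.]] [[624. 264.]]
0.3 [ 486.65175347 -143.18817854] [[467. 251.]] [[610. 310.]]
```

View pics/kn.png

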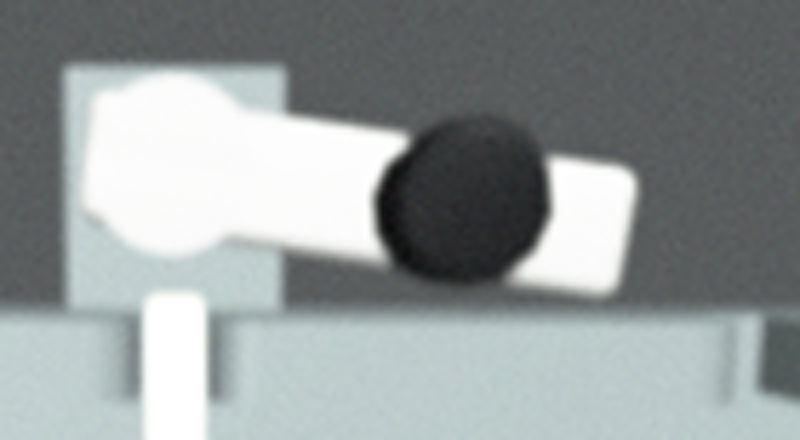

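Comb home: wing ends at (384,154) and (384,412), within 2 px of the prediction. Catch is at about 0.125 rad, with the knob near (487,-138). I'll straddle the knob with the jaw axis tangential.

```bash
python3 -m jog '1 0.36 0 0 0 0 40;1 0.36 0 0 0 0 40;0 0 0 0 0 -0.96 40;0 0 0 0 0 -0.96 40;0 0 0 0 0 -0.96 40;0 0 0 0 0 -0.96 40;0 0 0 0 0 -0.96 40;0 0 0 0 0 -0.96 40;0 0 0 0 0 -0.96 40;0 0 0 0 0 -0.96 40;0 0 0 0 0 -0.96 40;0 0 0 0 0 -0.96 40'
python3 -m jog '0 0 0 0 0 0 40;0 0 0 0 0 0 40'
python3 - <<'E'
from fit import *
s=wrist('wk1');R=s['tool_rot'];p=s['tool_pos'];print(s['t'],s['joint_positions'],np.arctan2(R[1,0],R[0,0])-np.pi)
M=wP('wk1');q=np.load('tray.npy');k=.7
pv=W(q,[-30,82,81])[0][:2];a=q[2]-.125;kk=pv+30*np.array([np.cos(a),np.sin(a)])
print('knob',kk,(projM(M,[*kk,115])/k).round(),'tip',(projM(M,[*(pv+52/30*(kk-pv)),81])/k).round(),'piv',(projM(M,[*pv,81])/k).round())
print('d tool mm',(R.T@(np.r_[kk,86]-p)).round(1))
E
```

```text
t: 13.32
tool_pos: [484.7, -137.3, 185.4]
tool_rot: [[-0.998, -0.058, -0.003], [-0.058, 0.998, 0.001], [0.003, 0.001, -1.0]]
contact_force: [0.1, -0.4, 0.2]
finger_gap: 40.0
t: 13.58
tool_pos: [485.2, -137.5, 186.4]
tool_rot: [[-0.999, -0.051, -0.001], [-0.051, 0.999, 0.001], [0.001, 0.001, -1.0]]
contact_force: [0.3, -0.5, -0.4]
finger_gap: 40.3
13.575 [ 0.72191145  0.06665272 -0.51455493  1.84983088  0.03437913  1.23542689
  1.81861005] -6.23231093772211
knob [ 486.81885619 -137.94753864] [[383. 328.]] tip [[384. 347.]] piv [[383. 244.]]
d tool mm [ -1.7  -0.6 100.4]
```

View pics/wk1.png

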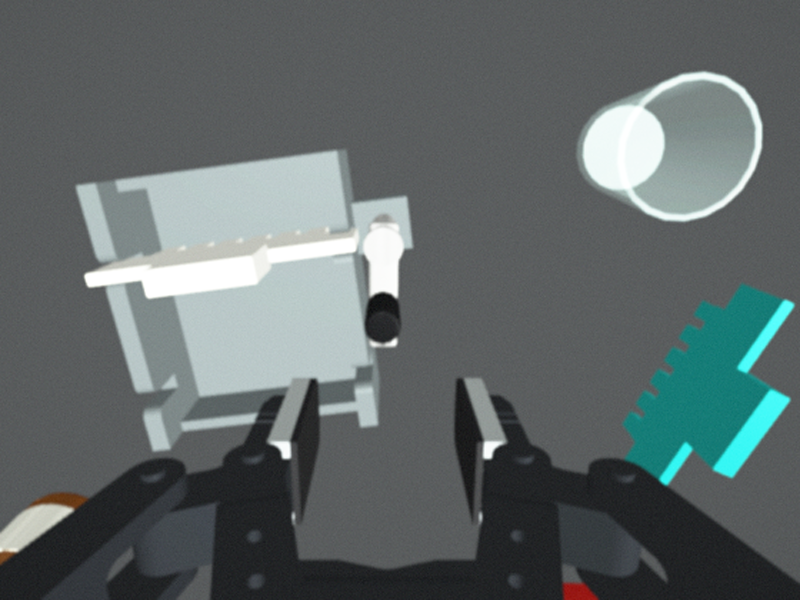

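```bash
python3 -m jog '-0.04 -0.01 0.9 0 0 0 40;0 0 0.9 0 0 0 40;0 0 0.66 0 0 0 40;0 0 0 0 0 0 40;0 0 0 0 0 0 10;0 0 0 0 0 0 10;0 0 0 0 0 0 10' 20
```

```text
t: 14.5
tool_pos: [488.5, -138.4, 90.3]
tool_rot: [[-0.999, -0.053, 0.003], [-0.053, 0.999, -0.001], [-0.003, -0.001, -1.0]]
contact_force: [0.8, -0.9, 1.9]
finger_gap: 15.0
```

```bash
python3 -m jog '0.01 -0.11 0 0 0 0.96 10;0.01 -0.11 0 0 0 0.96 10;0.01 -0.11 0 0 0 0.96 10;0.01 -0.11 0 0 0 0.96 10;0.01 -0.11 0 0 0 0.96 10;0 0 0 0 0 0 10'
cat > ck.py <<'E'
from fit import *
s=arm.observe();R=s['tool_rot'];p=s['tool_pos'];q=np.load('tray.npy')
pv=W(q,[-30,82,81])[0][:2];v=p[:2]-pv
print('r',np.linalg.norm(v),'catch',q[2]-np.arctan2(v[1],v[0]),'tool',q[2]-(np.arctan2(-R[1,0],-R[0,0])))
E
python3 ck.py
```

```text
t: 15.25
tool_pos: [482.0, -159.9, 90.3]
tool_rot: [[-0.786, 0.618, 0.004], [0.618, 0.786, -0.003], [-0.005, 0.0, -1.0]]
contact_force: [2.6, -2.6, 3.0]
finger_gap: 14.6
r 32.265744752234696 catch 0.8595407311488654 tool 0.8468887260137441
```

```bash
python3 -m jog '0.02 -0.11 0 0 0 0.96 10;0.02 -0.11 0 0 0 0.96 10;0.02 -0.11 0 0 0 0.96 10;0.01 -0.11 0 0 0 0.96 10;0.01 -0.11 0 0 0 0.94 10;0 0 0 0 0 0 10;0 0 0 0 0 0 10'; python3 ck.py
```

```text
t: 16.12
tool_pos: [462.7, -171.7, 90.4]
tool_rot: [[-0.187, 0.982, 0.005], [0.982, 0.187, -0.005], [-0.006, 0.004, -1.0]]
contact_force: [4.5, -7.9, 1.1]
finger_gap: 15.0
r 32.57266762755449 catch 1.5706420850974308 tool 1.5630359323791918
```

Nominally at the stop. I'll push a little farther against it to be sure.

```bash
python3 -m jog '0 -0.05 0 0 0 0 10;0 -0.04 0 0 0 0 10;0 0 0 0 0 0 10'; python3 ck.py
```

```text
t: 16.5
tool_pos: [462.2, -171.7, 90.6]
tool_rot: [[-0.188, 0.982, 0.011], [0.982, 0.188, -0.005], [-0.007, 0.01, -1.0]]
contact_force: [12.5, -8.6, -6.2]
finger_gap: 15.2
r 32.49706907558412 catch 1.587708914116224 tool 1.5626932370168687
```

```bash
python3 -m jog '0 0.04 0 0 0 0 15;0 0.03 0 0 0 0 32;0 0 0 0 0 0 32;0 0 0 0 0 0 32;0 0 -0.4 0 0 0 32;0 0 -0.9 0 0 0 32;0 0 -0.9 0 0 0 32;0 0 -0.6 0 0 0 32;0 0 0 0 0 0 32'
python3 - <<'E'
from fit import *
s=wrist('wf');print(s['t'],s['tool_pos'])
for c,(x,y,w,h) in {'side':(170,120,240,180),'scene':(140,130,250,130)}.items():
    im=arm.capture(c);cv2.imwrite(f'pics/{c}f.png',cv2.resize(im[y:y+h,x:x+w,::-1],None,fx=3.2,fy=3.2,interpolation=cv2.INTER_CUBIC))
M=wP('wf');q=np.load('tray.npy')
for l in([-30,68,70],[-30,-68,70],[-30,25,100],[-30,-25,100],[-30,82,81],[-30,30,81],[-30,52,115]):print(l,(projM(M,W(q,l))/.7).round())
E
```

```text
t: 17.62
tool_pos: [461.5, -168.9, 203.9]
tool_rot: [[-0.186, 0.982, 0.005], [0.983, 0.186, -0.002], [-0.003, 0.004, -1.0]]
contact_force: [1.0, -0.7, 0.5]
finger_gap: 31.9
17.625 [ 461.52705962 -168.89005666  203.92107752]
[-30, 68, 70] [[387. 259.]]
[-30, -68, 70] [[385. 478.]]
[-30, 25, 100] [[386. 355.]]
[-30, -25, 100] [[386. 443.]]
[-30, 82, 81] [[387. 236.]]
[-30, 30, 81] [[386. 333.]]
[-30, 52, 115] [[387. 313.]]
```

View pics/wf.png

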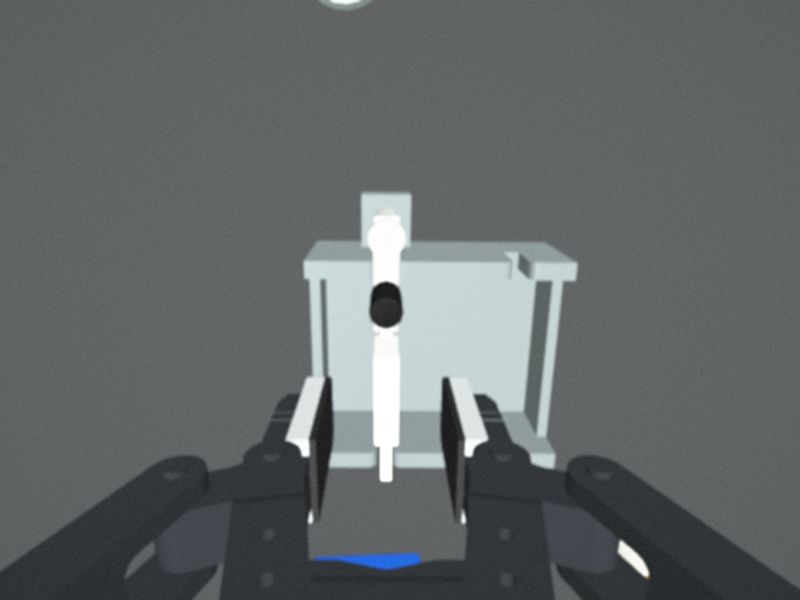

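View pics/sidef.png

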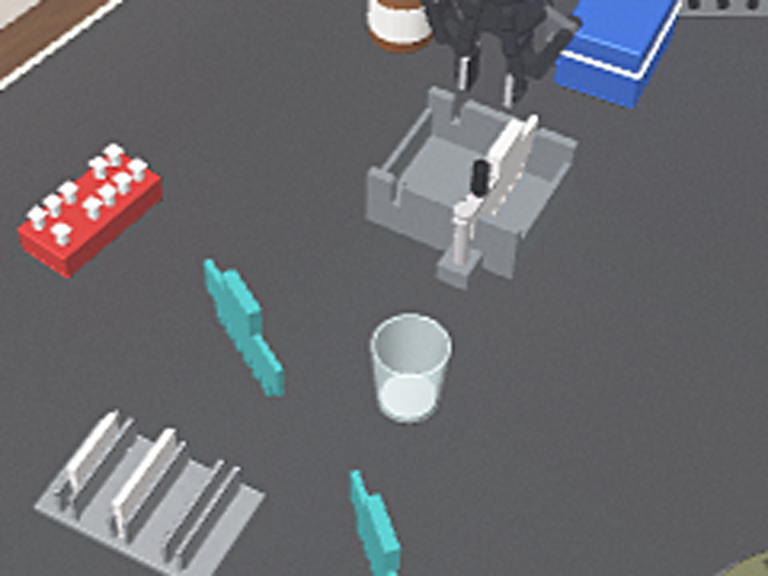

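View pics/scenef.png

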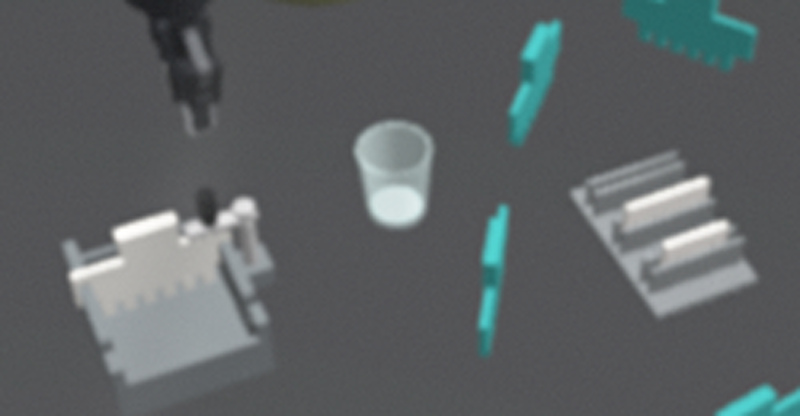

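The catch lies straight along the comb: pivot (386,237), knob (386,308), tip about (386,333), all on the predicted columns. The comb, the other plates and the bystanders look right, and the gripper is clear. Handing in.

```bash
python3 -c "
from workcell import arm
print(arm.finish_job(), arm.observe()['t'])"
```

```text
the job is handed in; nothing more can be done
the job is handed in; nothing more can be done
```

The large comb is fully home in the notches beside the catch, and the catch is closed over it. I let go, raised the gripper clear and handed the job in at about 17.7 s of the 58 s allowed.

- **Comb:** I took it by the grip bar, carried it across and lowered it into the notches. It bottomed at TCP height 68.7 mm, against about 68.8 mm expected when home. It pushed back with 18 N. After release the wing ends lay within 2 px of their predicted seated position.
- **Catch:** I swung it by the knob to about 1.57 rad. A small extra push moved it no farther while the force rose, so it was at its stop. In the last wrist picture the pivot, knob and arm tip lie in line over the comb.
- **Everything else:** the small comb, the plain plate, the beaker and the turquoise look-alikes near the work look unmoved in the final pictures. I did not check the objects farther out one by one.
- **Disagreement:** the first seat position, from the networks, was about 7 mm off in x from my fit to the tray corners. I used the corner fit, and two later pictures agreed with it to about 1 mm.

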